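# Clip a blank nameplate into the marking nest and lock it with the key

## Task

Take the blank aluminium nameplate off the drilled block and, notched end first and printed frame up, slide it along the bed of the marking nest under the two sprung clips until it is fully home against the back stop and both clips have ridden up over it and snapped down into its notches. Then take the red-handled key out of its wooden block, push it fully down into the lock drum beside the bed and turn it clockwise to its stop, so that the red-tipped tongue closes off the plate's tail; leave the key standing in the lock, and do not disturb the other things on the bench.

Things in the scene. Friction and masses are not known exactly. Their poses are not given: they have to be found in the camera images.
- nameplate: Loose blank nameplate, bright aluminium, 100 x 60 x 6 mm, 0.1 kg, dark blue printed frame on its upper face. Origin: centre of its underside; +x to its notched end, y across its 60 mm width, z up. A through notch 12 mm deep in each long side from x = 16 to 32 mm; full width again from 32 to 50 mm. Tail (x = -50 to 16 mm): plain sides to grip. It overhangs the block by 6 mm each side.
- plate_tail (a point): Middle of the nameplate's plain tail end, on the underside: plate x = -50 mm. Axes as the plate's.
- die_block: Fixed drilled grey steel block, 48 x 150 x 30 mm, lying on the bench, the nameplate on top. Origin: centre of its underside; its length runs along its own y.
- nest: Marking nest, fixed. Origin at bench level under the bed; +x is the way the plate slides in (away from the robot), y left, z up. Base plate 10 mm thick, x -115 to 85 mm, y -113 to 55 mm. Bed top z = 32 mm: a bar 40 mm wide from x = -85 mm, its sides open for fingers down to the base plate; 88 mm wide from x = -12 mm on. With the plate home, its tail end is at x = -55 mm, clear of the guides.
- bed_mouth (a point): On the bed top in the middle of the guides' flared mouth (nest x = -12 mm, z = 32 mm); axes as the nest's. The mouth is 77 mm wide here and narrows within 19 mm to 63 mm between the guides (10 mm tall), 1.5 mm play each side of the plate.
- nest_home (a point): Where the nameplate's origin lies when it is fully home: bed top, nest x = -5 mm, y = 0, z = 32 mm; axes as the nest's. The plate's leading edge then touches the back stop at nest x = 45 mm.
- clip_left (a joint): Left (+y) sprung clip, a bent steel strip, rad: 0 down at rest, about 0.11 while riding on the plate, about 0 again once snapped into the notch. It presses with 2 to 3 N; sliding the plate in under both clips takes about 5 to 10 N.
- clip_right (a joint): Right (-y) sprung clip; as clip_left.
- clip_left_nose (a point): Underside of the left clip's pressing bend: nest x = 23.5 mm, y = 24.5 mm, 1.5 mm above the empty bed. The clip comes forward from a pivot behind the back stop; its upturned toe reaches to nest x = 6 mm at 48 mm above the bench, open towards the incoming plate.
- clip_right_nose (a point): The same on the right clip: nest x = 23.5 mm, y = -24.5 mm.
- lock (a joint): Lock drum with its tongue, rad: 0 open (starts between 0 and 0.12), 1.3 locked, at its stop; grows clockwise seen from above. Friction about 0.05 N m; it stays where it is left.
- lock_slot (a point): Centre of the key slot's mouth on top of the brass drum (33 mm across, upright axis), right of the bed's front: nest x = -62, y = -84, z = 65 mm. Turns with the drum: z up, y along the slot's length and the tongue, x across the slot. Its yaw is the nest's yaw + 1.3 - joint lock. Slot 7 mm (x) by 18 mm (y), 24 mm deep.
- tongue_tip (a point): Red tip of the locking tongue, 76 mm from the drum's axis. The tongue is a steel bar 12 mm wide at the plate's level (32 to 38 mm above the bench). Locked, it points along the nest's +y, 1 mm behind the tail of a plate that is home; open, it points 1.3 rad anticlockwise of that, towards the robot.
- key: Loose key, upright in its wooden block, 60 mm tall, 0.06 kg. Origin: lower tip of the blade, z up. Steel blade 5 (x) x 16 (y) x 22 mm, end tapered; collar 12 x 24 x 6 mm above it; red bow 10 mm thick (x), 34 mm wide (y), z = 28 to 60 mm: pinch its thickness. In the lock 1 mm play all round, about 0.13 rad of lost turn; works either way round. Pushed home, the collar rests on the drum.
- key_bow (a point): Middle of the key's red bow, 44 mm above the blade's tip. With the key home in the lock it is 22 mm above the slot's mouth; in the wooden block 52 mm above the bench. Axes as the key's.
- key_block: Fixed wooden block, 60 x 60 x 30 mm, with a slot 24 mm deep that holds the key upright, its collar on the block's top. Origin: centre of its underside; the key stands at its centre with about the block's own yaw.
- grease_jar: Loose jar with black lid, 64 mm across, 51 mm tall; bystander. Origin: centre of its underside.
- marker_pen: Loose red marker, 125 mm long, 14 mm thick; bystander. Origin: centre of its underside.
- stamping_3: Loose bright hook casting, 47 x 89 x 25 mm; bystander. Origin: centre of its underside.
Things that resemble listed ones, but are neither listed nor needed, are in the scene too. Leave any green look-alike of the nameplate alone.

How it is judged (in metres and radians):
On the way, in this order (a step that is already met when the one before it is completed fails the run):
1. the plate's notched end slides flat along the bed, with both clips ridden up on it (value of joint each of clip_left, clip_right above 0.06 rad and x of nameplate in the frame of nest_home between -0.04 and -0.004 m and y of nameplate in the frame of nest_home between -0.005 and 0.005 m and z of nameplate in the frame of nest_home below 0.005 m and angle between nameplate's own z axis and vertical below 0.12 rad), for 0.02 s.
2. the plate is home against the back stop and both clips have snapped down into its notches, the lock still open (x of nameplate in the frame of nest_home between -0.003 and 0.003 m and y of nameplate in the frame of nest_home between -0.004 and 0.004 m and z of nameplate in the frame of nest_home between -0.003 and 0.003 m and angle between the x axis of nameplate and the x axis of nest, either way round below 0.08 rad and angle between nameplate's own z axis and vertical below 0.08 rad and value of joint each of clip_left, clip_right below 0.035 rad and value of joint lock below 0.4 rad), for 0.2 s.
3. the key is fully down in the lock, not yet turned (z of key in the frame of lock_slot below -0.019 m and x of key in the frame of lock_slot between -0.004 and 0.004 m and y of key in the frame of lock_slot between -0.004 and 0.004 m and angle between key's own z axis and vertical below 0.15 rad and value of joint lock below 0.4 rad), for 0.05 s.
4. the key in the lock has turned the tongue to its stop (z of key in the frame of lock_slot below -0.019 m and x of key in the frame of lock_slot between -0.004 and 0.004 m and y of key in the frame of lock_slot between -0.004 and 0.004 m and angle between key's own z axis and vertical below 0.15 rad and value of joint lock above 1.2 rad), for 0.2 s.
At the end, for the whole second after the job is handed in: Plate flat in the nest, printed frame up, within 3 mm of home along the bed, 4 mm across it and 0.08 rad of square; both clips down in its notches (under 0.035 rad); lock within 0.1 rad of its 1.3 rad stop; key upright in the slot within 3 mm of fully down; plate and key at rest (all of step 4 and x of nameplate in the frame of nest_home between -0.003 and 0.003 m and y of nameplate in the frame of nest_home between -0.004 and 0.004 m and z of nameplate in the frame of nest_home between -0.003 and 0.003 m and angle between the x axis of nameplate and the x axis of nest, either way round below 0.08 rad and angle between nameplate's own z axis and vertical below 0.08 rad and value of joint each of clip_left, clip_right below 0.035 rad and linear speed of each of nameplate, key below 0.02 m/s); the robot touches nothing.
It fails at once if a bystander (grease jar, marker, hook casting) is moved by more than 30 mm (distance of any of grease_jar, marker_pen, stamping_3 from where it was at the start of the episode above 0.03 m).
It also fails if it takes over 54 s, if anything falls off the work surface, if the arm or the gripper's body presses on something with over 40 N, if the wrist force passes 120 N, or if a joint passes its speed limit or range.

## Robot

A 6-joint arm with a two-finger parallel gripper is mounted at the origin on a cart in front of the work surface, level with it; the furniture and walls round the work are solid. World frame = base frame: x ahead of the robot, y to its left, z up, the work surface at z = 0. Lengths are in m, angles in degrees, forces in N, time in s.
With the tool pointing down it reaches from about 0.35 to 0.875 m from the base axis. Payload 4.2 kg.
Tool frame: the origin (TCP) lies between the finger pads; the fingertips stand 17 mm ahead of it and the grasp point (between the pads) lies 2 mm behind it; z points along the fingers, y is the line along which they close (so a half turn about z gives the same grasp; the last joint's range is limited). The gripper opens to 87 mm and grips with 3 to 60 N. Pads are 19 mm wide; open, the fingers measure 117 mm over their backs; the gripper's body (75 mm by 190 mm) begins 51 mm behind the grasp point.
Start: joints at [86.379, 22.042, 0.453, 0, -68.411, -14.817], TCP at [0.198, 0.593, 0.24] pointing down, gripper open.
Joint ranges: [-179.83, 179.83], [-69.29, 118.12], [-61.27, 80.66], [-181.25, 117.63], [-171.15, -9.14], [-177.46, 177.46]. Speed limits (degrees/s): [159.86, 159.86, 180, 180, 180, 180].

## Interface

Orientations are given as a 3x3 rotation matrix whose columns are the frame's x, y, z axes.
In Python, from station import r gives the robot as it stands.
- The arm moves only by the tool servo_tool, never from a script. Its argument "targets" is a list of rows, each a list of 5 numbers: the shift along the world's x, y, z in units of 30 mm (1.0 is 30 mm), then the turn about the world's z in rad, then the finger opening in mm, from 0 to 87. In form: [[x, y, z, turn, gripper], ...]. A call has exactly 5 rows; each row is the pose to reach, as a shift and turn from the pose commanded when the call began; what a row does not reach only later rows make up. A row lasts 1/12 s, in which the tool goes at most 41.7 mm and 7.16 degrees, less where a joint would pass 70% of its speed; a pose out of reach is approached as far as the arm can. A call with a gripper value outside its range is refused whole. The fingers move at their own pace and stop on an object; the grip force is fixed at half the most. Time passes only in rows, so rows that repeat a pose let the fingers close, or fill a call up. It gives the time, the measured TCP pose, the force, the opening and the grip force at its end, in the units of the state.
- r.sense(): the state, without advancing time (a new reading comes with each control period).
- r.capture(name): name is "scene" or "top" or "wrist"; returns a dict with "pixels" (384x512x3 uint8, red, green, blue), "fx", "fy", "cx", "cy" (pixels), "world_from_camera" (4x4, takes a point from camera to world coordinates). Camera axes: x right, y down, z forward; pixel columns grow to the right and rows downward; lengths in m; the calibration is good to about 2 mm. A picture is of the moment at which its call begins. There is no depth.
- r.finish_job(): hands the job in; it is judged then, once.
The state is a dict: "time_s": time; "joints": joint angles; "joint_velocities": joint speeds; "effort": joint torques, N m; "tcp_pos": TCP position; "ee_rot": TCP orientation; "wrist_force": force on the tool from outside, world axes, zero at the start; "moment": the same for the moment, N m; "gripper_width": opening from 0.0 (shut) to 1.0 (fully open); "gripper_force": force on a finger pad.
Only numpy, scipy, OpenCV 4.12 (cv2) and the standard library are available. Lean on these libraries where they do the work, as an engineer would, in place of code of your own. Each camera call takes 0.05 s, during which the arm holds its last target. There are 200 camera calls.

## Working session

There is one attempt and no reset: what is moved stays moved. The work goes in short steps, Python scripts to look and compute and a tool call to move; the robot and the scene stay as the last step left them, time stands still between calls to the robot, and variables do not carry over. Pictures are saved under pics/ and viewed, at most 10 in all, crops included, and the job is handed in when it is done.

Besides the shell and the picture viewer there is one more tool, called after ">>>" as a command line: name --pt "numbers of a row" for each row, then --argument value for the rest. servo_tool: Moves the arm, as the interface text tells. Its arguments: {"type":"object","properties":{"targets":{"type":"array","items":{"type":"array","items":{"type":"number"}}}},"required":["targets"]}

```bash
mkdir -p pics; cat > h.py <<'E'
import numpy as np, cv2, pickle
from station import r
def snap(name,tag):
    c=r.capture(name); cv2.imwrite(f'pics/{tag}.png',c['pixels'][:,:,::-1]); pickle.dump(c,open(f'pics/{tag}.pkl','wb')); return c
def load(tag): return pickle.load(open(f'pics/{tag}.pkl','rb'))
def ray(c,u,v):
    T=np.array(c['world_from_camera']); d=T[:3,:3]@np.array([(u-c['cx'])/c['fx'],(v-c['cy'])/c['fy'],1]); return T[:3,3],d
def atz(c,u,v,z):
    o,d=ray(c,u,v); return o+d*(z-o[2])/d[2]
def proj(c,p):
    T=np.array(c['world_from_camera']); q=T[:3,:3].T@(np.array(p)-T[:3,3]); return c['cx']+c['fx']*q[0]/q[2], c['cy']+c['fy']*q[1]/q[2]
def tri(obs):
    A=np.zeros((3,3));b=np.zeros(3);L=[]
    for c,u,v in obs:
        o,d=ray(c,u,v); d=d/np.linalg.norm(d); P=np.eye(3)-np.outer(d,d); A+=P;b+=P@o; L.append((o,P))
    x=np.linalg.solve(A,b); return x,[np.linalg.norm(P@(x-o)) for o,P in L]
E
python3 - <<'E'
from h import *
a=snap('scene','s0');b=snap('top','t0');w=snap('wrist','w0')
for c in(a,b,w):print(np.round(c['world_from_camera'],3).tolist(),c['fx'],c['cx'],c['cy'])
s=r.sense();print(s['ee_rot'],s['tcp_pos'],s['time_s'],s['gripper_width'])
E
```

```text
[[0.63, -0.384, 0.675, -0.195], [-0.777, -0.293, 0.558, -0.612], [-0.017, -0.876, -0.483, 0.591], [0.0, 0.0, 0.0, 1.0]] 359.19243435708717 254.36340516266344 188.85767151975247
[[-0.02, -0.99, 0.14, 0.341], [-1.0, 0.022, 0.007, -0.013], [-0.01, -0.139, -0.99, 1.417], [0.0, 0.0, 0.0, 1.0]] 449.25161692660294 257.9819494788584 190.1689961945408
[[-0.317, -0.917, -0.244, 0.265], [-0.948, 0.306, 0.08, 0.571], [0.001, 0.257, -0.966, 0.383], [0.0, 0.0, 0.0, 1.0]] 331.774826581627 256.3653446766268 194.74217150006496
[[ 9.48634591e-01 -3.16373594e-01 -4.02976541e-04]
 [-3.16373826e-01 -9.48633253e-01 -1.59797272e-03]
 [ 1.23279425e-04  1.64338343e-03 -9.99998642e-01]] [0.19752535 0.59252729 0.23873101] 0.15 1.000121121351884
```

View pics/s0.png

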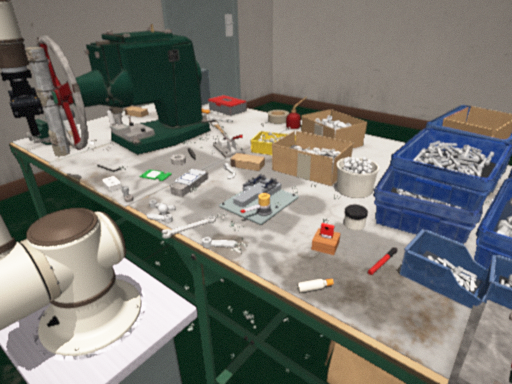

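View pics/t0.png

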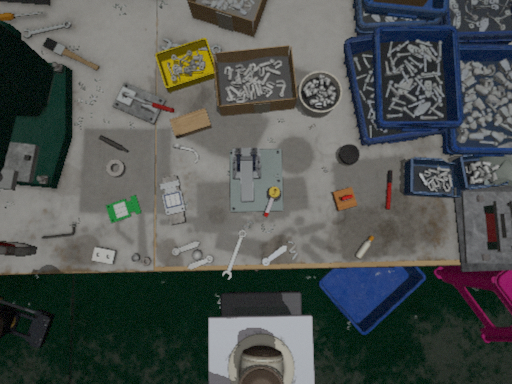

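The scene view shows the robot at left and the bench. In the top view the nest is at about (257,180), the drum at (273,192), and the key block at (344,199).

Plate candidates:
- Bright plate on the grey block at (173,198), which fits the description.
- Green look-alike at (123,209), to be left alone.
- White object at (103,256).

The jar is at (348,155), the red marker at (389,189), and the hook is possibly at (187,150). Next I'll take a close crop.

```bash
python3 - <<'E'
from h import *
t=load('t0')['pixels'][:,:,::-1];s=load('s0')['pixels'][:,:,::-1]
R=lambda i,x0,y0,x1,y1,k:cv2.resize(i[y0:y1,x0:x1],None,fx=k,fy=k,interpolation=cv2.INTER_CUBIC)
a=R(t,150,140,210,230,5);b=R(t,220,140,300,230,5) 
cv2.imwrite('pics/c1.png',np.hstack([a,b]))
E
```

```text
(no output)
```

View pics/c1.png

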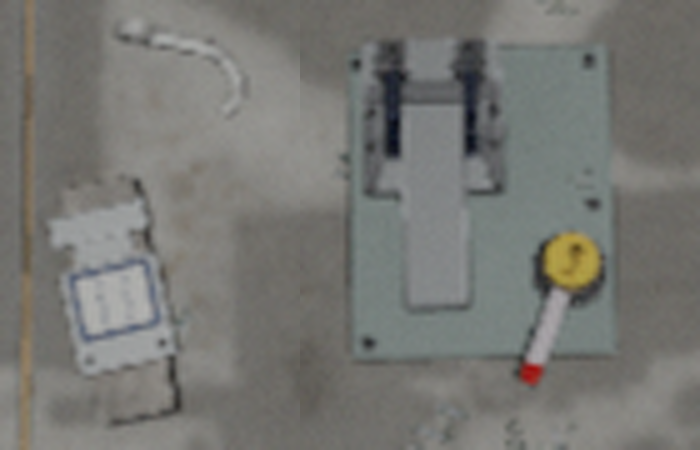

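The crop shows the aluminium plate with a blue frame and its notches towards +x, lying on the block, centre at top pixel (172.6,197.4). The nest's bed bar is at (247,200) and the drum at (274,192), with the tongue pointing at the robot.

```bash
python3 - <<'E'
from h import *
t=load('t0')
for n,u,v,z in [('plate',172.6,197.4,.036),('p_front',169.7,182.8,.036),('p_tail',175.5,212,.036),('bedtail',247.4,201,.032),('bedbackL',249,160,.032),('drum',274.3,192.3,.065),('tip',266,214.7,.038),('key',345,197,.06),('keyblk',344,200,.03),('hook',187,150,.01),('jar',348,155,.05),('pen',389,189,.01),('baseFL',230.6,211.4,.01),('baseFR',283,211,.01),('baseBL',230,149,.01),('baseBR',281,149,.01)]:
    print(n,np.round(atz(t,u,v,z),3))
w=load('w0');s=r.sense();R=np.array(s['ee_rot']);T=np.array(w['world_from_camera'])
print('cam in tool',R.T@(T[:3,3]-s['tcp_pos']));print(np.round(R.T@T[:3,:3],3))
E
```

```text
plate [0.519 0.263 0.036]
p_front [0.565 0.272 0.036]
p_tail [0.473 0.253 0.036]
bedtail [0.503 0.031 0.032]
bedbackL [0.633 0.023 0.032]
drum [ 0.524 -0.052  0.065]
tip [ 0.459 -0.026  0.038]
key [ 0.506 -0.267  0.06 ]
keyblk [ 0.5   -0.269  0.03 ]
hook [0.675 0.222 0.01 ]
jar [ 0.638 -0.284  0.05 ]
pen [ 0.534 -0.416  0.01 ]
baseFL [0.474 0.085 0.01 ]
baseFR [ 0.472 -0.08   0.01 ]
baseBL [0.675 0.084 0.01 ]
baseBR [ 0.671 -0.079  0.01 ]
cam in tool [ 0.07037113 -0.00093391 -0.14388153]
[[-0.    -0.966 -0.257]
 [ 1.    -0.    -0.001]
 [ 0.001 -0.257  0.966]]
```

>>> servo_tool --pt "0.8 -0.8 0 0.1 87" --pt "1.7 -1.7 0 0.2 87" --pt "2.6 -2.6 0 0.3 87" --pt "3.5 -3.5 0 0.4 87" --pt "4.4 -4.4 0 0.5 87"

```text
time_s: 0.57
tcp_pos: [0.3304, 0.4594, 0.2393]
ee_rot: [[0.983, 0.183, -0.0], [0.183, -0.983, -0.001], [-0.0, 0.0, -1.0]]
wrist_force: [1.0, 1.0, 0.3]
gripper_width: 0.999
gripper_force: 0.0
```

>>> servo_tool --pt "0.9 -0.9 0 0.03 87" --pt "1.8 -1.8 0 0.03 87" --pt "2.7 -2.7 0 0.03 87" --pt "3.6 -3.6 0 0.03 87" --pt "4.5 -4.5 0 0.03 87"

```text
time_s: 0.98
tcp_pos: [0.4655, 0.3242, 0.2394]
ee_rot: [[0.978, 0.207, -0.0], [0.207, -0.978, -0.0], [-0.0, 0.0, -1.0]]
wrist_force: [0.4, 0.8, 0.1]
gripper_width: 0.999
gripper_force: 0.0
```

>>> servo_tool --pt "0.9 -0.9 0 0 87" --pt "1.5 -1.5 0 0 87" --pt "2.0 -2.0 0 0 87" --pt "2.2 -2.2 0 0 87" --pt "2.2 -2.2 0 0 87"

```text
time_s: 1.4
tcp_pos: [0.5315, 0.2585, 0.239]
ee_rot: [[0.979, 0.204, -0.001], [0.204, -0.979, -0.001], [-0.001, 0.0, -1.0]]
wrist_force: [-0.0, 0.5, 0.2]
gripper_width: 1.0
gripper_force: 0.0
```

```bash
python3 - <<'E'
from h import *
snap('wrist','wp1');s=r.sense();print(s['tcp_pos'],s['time_s'],s['wrist_force'])
E
```

```text
[0.5307082  0.25943802 0.2390403 ] 1.45 [-0.11230184  0.01292352 -0.02107304]
```

>>> servo_tool --pt "0 -0.9 0 -0.05 87" --pt "0 -1.8 0 -0.1 87" --pt "0 -2.6 0 -0.15 87" --pt "0.2 -3.1 0 -0.2 87" --pt "0.2 -3.1 0 -0.2 87"

```text
time_s: 1.87
tcp_pos: [0.5361, 0.1659, 0.2398]
ee_rot: [[1.0, 0.006, -0.0], [0.006, -1.0, -0.0], [-0.0, 0.0, -1.0]]
wrist_force: [-0.2, 0.4, 0.3]
gripper_width: 0.996
gripper_force: 0.0
```

```bash
python3 - <<'E'
from h import *
snap('wrist','wp2');s=r.sense();print(s['tcp_pos'],s['time_s'])
E
```

```text
[0.53610652 0.16703949 0.23977798] 1.9167
```

>>> servo_tool --pt "0 -0.9 0 0 87" --pt "0 -1.8 0 0 87" --pt "0 -2.8 0 0 87" --pt "0 -3.6 0 0 87" --pt "0 -3.6 0 0 87"

```text
time_s: 2.33
tcp_pos: [0.5359, 0.0576, 0.2396]
ee_rot: [[1.0, 0.008, -0.001], [0.008, -1.0, -0.0], [-0.001, 0.0, -1.0]]
wrist_force: [-0.1, 0.1, -0.2]
gripper_width: 1.005
gripper_force: 0.0
```

```bash
python3 - <<'E'
from h import *
snap('wrist','wn1');s=r.sense();print(s['tcp_pos'],s['time_s'])
a=load('wp1')['pixels'];b=load('wn1')['pixels']
cv2.imwrite('pics/v1.png',a[:,:,::-1]);cv2.imwrite('pics/v2.png',b[:,:,::-1])
E
```

```text
[0.53629574 0.05894331 0.23961508] 2.3833
```

View pics/v1.png

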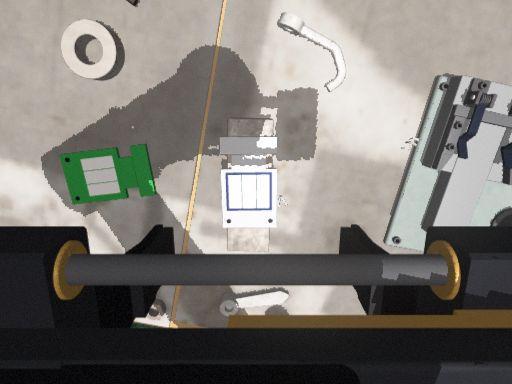

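View pics/v2.png

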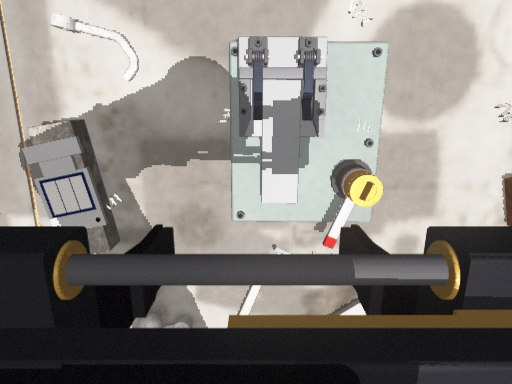

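wp1 shows the plate at about (249,180), tail edge near row 226, with the green look-alike at (105,175). wn1 shows the bed bar with its tail end at (280,203), the drum and slot at (366,190), and the tongue tip at (331,242). Next I'll get second views of the nest and the key.

>>> servo_tool --pt "0 -0.9 0 0 87" --pt "0 -1.8 0 0 87" --pt "0 -2.8 0 0 87" --pt "0 -3.4 0 0 87" --pt "0 -3.4 0 0 87"

```text
time_s: 2.8
tcp_pos: [0.5367, -0.0436, 0.2395]
ee_rot: [[1.0, 0.008, -0.0], [0.008, -1.0, -0.0], [-0.0, 0.0, -1.0]]
wrist_force: [0.8, 0.3, 0.6]
gripper_width: 0.998
gripper_force: 0.0
```

```bash
python3 - <<'E'
from h import *
snap('wrist','wn2');s=r.sense();print(s['tcp_pos'],s['time_s'])
E
```

```text
[ 0.53688731 -0.0424849   0.23943246] 2.85
```

>>> servo_tool --pt "0 -0.9 0 0 87" --pt "0 -1.8 0 0 87" --pt "0 -2.8 0 0 87" --pt "0 -3.4 0 0 87" --pt "0 -3.4 0 0 87"

```text
time_s: 3.27
tcp_pos: [0.5373, -0.1454, 0.2393]
ee_rot: [[1.0, 0.008, -0.0], [0.008, -1.0, -0.0], [-0.0, 0.0, -1.0]]
wrist_force: [0.3, 0.3, -0.7]
gripper_width: 0.998
gripper_force: 0.0
```

```bash
python3 - <<'E'
from h import *
snap('wrist','wk1');s=r.sense();print(s['tcp_pos'],s['time_s'])
E
```

```text
[ 0.53722302 -0.14435859  0.23929811] 3.3167
```

>>> servo_tool --pt "0 -0.9 0 0 87" --pt "0 -1.8 0 0 87" --pt "0 -2.7 0 0 87" --pt "0 -3.4 0 0 87" --pt "0 -3.4 0 0 87"

```text
time_s: 3.73
tcp_pos: [0.5375, -0.2477, 0.2392]
ee_rot: [[1.0, 0.008, -0.0], [0.008, -1.0, -0.0], [-0.0, 0.0, -1.0]]
wrist_force: [0.7, 0.2, -0.3]
gripper_width: 1.0
gripper_force: 0.0
```

```bash
python3 - <<'E'
from h import *
snap('wrist','wk2');s=r.sense();print(s['tcp_pos'],s['time_s'])
k=np.vstack([load('wn2')['pixels'][:226],load('wk1')['pixels'][:226]]);cv2.imwrite('pics/v3.png',cv2.resize(k[:,:,::-1],None,fx=1.3,fy=1.3))
def blob(tag,f,roi=None):
    c=load(tag);p=c['pixels'].astype(int);R,G,B=p[...,0],p[...,1],p[...,2];m=f(R,G,B).astype(np.uint8);m[228:]=0
    n,l,st,ce=cv2.connectedComponentsWithStats(m)
    out=[]
    for i in range(1,n):
        if st[i,4]>60:
            q=np.argwhere(l==i)[:,::-1].astype(np.float32);rr=cv2.minAreaRect(q);out.append((st[i].tolist(),ce[i].round(1).tolist(),[np.round(x,1) for x in rr]))
    print(tag,*out,sep='\n   ')
for t in('wp1','wp2','wn1'): blob(t,lambda R,G,B:(B>R+30)&(B>G+20))
for t in('wn1','wn2'): blob(t,lambda R,G,B:(R>150)&(G>110)&(B<90))
for t in('wk1','wk2'): blob(t,lambda R,G,B:(R>120)&(G<60)&(B<60)); blob(t,lambda R,G,B:(R>G+50)&(G>B+15))
E
```

```text
[ 0.53736715 -0.24638066  0.23912517] 3.7833
wp1
   ([225, 172, 47, 39, 417], [249.5, 191.0], [array([248., 191.]), array([38., 46.]), np.float64(90.0)])
wp2
   ([141, 173, 54, 46, 333], [169.3, 197.1], [array([167.3, 196. ]), array([38.5, 46.5]), np.float64(77.5)])
wn1
   ([40, 173, 55, 45, 258], [67.6, 193.6], [array([ 67.1, 194.8]), array([38.7, 47.8]), np.float64(77.7)])
wn1
wn2
   ([249, 175, 26, 8, 70], [262.9, 177.2], [array([261.1, 177.5]), array([ 5.3, 25.3]), np.float64(80.5)])
wk1
   ([470, 158, 25, 69, 329], [482.1, 192.1], [array([482.8, 191.7]), array([ 9.2, 70.8]), np.float64(14.0)])
   ([358, 199, 39, 21, 287], [375.4, 206.3], [array([376.9, 205.8]), array([16. , 34.7]), np.float64(65.9)])
wk1
   ([339, 171, 62, 57, 2045], [368.3, 198.7], [array([370.1, 201.6]), array([52.2, 56.5]), np.float64(78.7)])
wk2
   ([385, 157, 19, 69, 213], [394.0, 190.9], [array([394.2, 190.8]), array([ 3.8, 69.9]), np.float64(13.4)])
   ([264, 199, 31, 16, 220], [278.2, 205.3], [array([278.1, 205.3]), array([ 9.1, 31.9]), np.float64(74.1)])
wk2
   ([246, 171, 64, 57, 2156], [278.1, 199.3], [array([277.7, 201.8]), array([52.3, 54.7]), np.float64(77.2)])
```

View pics/v3.png

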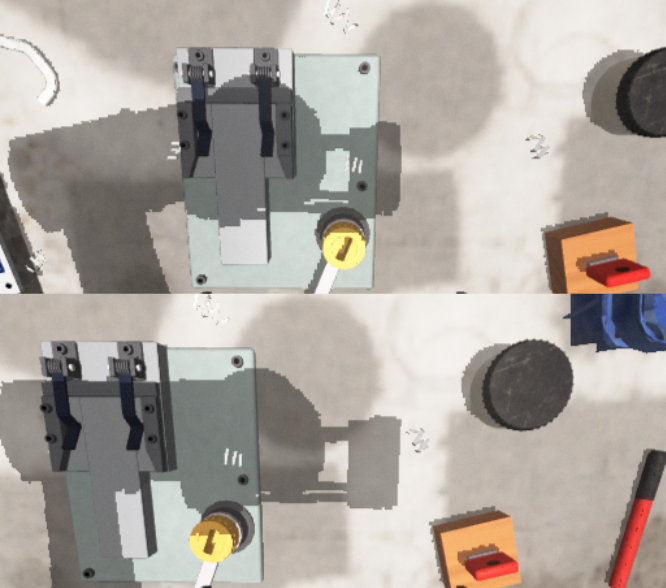

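wn2 and wk1 show the bar's tail corners (wn2 at about (169,203) and (208,203)), the drum top at (265,188), and the key's red bow lying across the orange block (wk1 at about (377,206)). The jar and the red marker are beyond it. Now I'll triangulate.

```bash
python3 - <<'E'
from h import *
C={t:load(t) for t in('wp1','wp2','wn1','wn2','wk1','wk2')}
G={t:cv2.cvtColor(C[t]['pixels'],cv2.COLOR_RGB2GRAY) for t in C}
def sub(t,u,v):
    q=cv2.cornerSubPix(G[t],np.array([[[u,v]]],np.float32),(4,4),(-1,-1),(3,50,.01))[0,0]; return (C[t],float(q[0]),float(q[1]))
P={'barL':[('wn1',262,203),('wn2',169.2,203),('wk1',93,(557-294)/1.3)],
'barR':[('wn1',298,203),('wn2',207.7,203),('wk1',116,(557-294)/1.3)],
'baseFL':[('wn1',232,221),('wn2',144,221),('wk1',64,221)],
'baseBR':[('wn1',387,42),('wn2',292,43),('wk1',196,43)],
'plTL':[('wp1',222,226),('wp2',148,232)],'plTR':[('wp1',277,226)],
'plFL':[('wp1',220,137.5),('wn1',21,153)],'plFR':[('wp1',277,137.5),('wn1',75,137)]}
for k,o in P.items():
    ob=[sub(*x) for x in o]
    print(k,[(round(b,1),round(c,1)) for _,b,c in ob])
    if len(ob)>1:
        x,e=tri(ob);print('    ',np.round(x,4),np.round(e,4))
# frame
x,e=tri([(C['wp1'],248,191),(C['wp2'],167.3,196),(C['wn1'],67.1,194.8)]);print('frame',x.round(4),np.round(e,4))
ob=[];sl=[]
for t in('wn1','wn2','wk1'):
    p=C[t]['pixels'];h=cv2.cvtColor(p,cv2.COLOR_RGB2HSV);m=((h[...,0]>18)&(h[...,0]<35)&(h[...,1]>170)&(h[...,2]>150)).astype(np.uint8);m[228:]=0
    m=cv2.morphologyEx(m,cv2.MORPH_OPEN,np.ones((2,2)))
    cs=cv2.findContours(m,0,2)[0];c=max(cs,key=cv2.contourArea);e=cv2.minEnclosingCircle(cv2.convexHull(c));el=cv2.fitEllipse(cv2.convexHull(c));print(t,'drum',e,el)
    ob.append((C[t],*el[0]))
    # slot: dark inside
    mask=np.zeros_like(m);cv2.circle(mask,tuple(int(round(a)) for a in el[0]),11,1,-1)
    q=np.argwhere((mask>0)&(h[...,2]<130))[:,::-1].astype(np.float32);r_=cv2.minAreaRect(q) if len(q)>4 else None;print('  slot',len(q),r_)
    if r_:
        b=cv2.boxPoints(r_);d=[atz(C[t],*z,.065)[:2] for z in b]; l1=d[1]-d[0];l2=d[2]-d[1];l=l1 if np.hypot(*l1)>np.hypot(*l2) else l2;print('  slot yaw(y-axis dir deg)',np.degrees(np.arctan2(l[1],l[0])),np.hypot(*l1),np.hypot(*l2),np.mean(d,0))
x,e=tri(ob);print('drum',x.round(4),np.round(e,4))
for t in('wk1','wk2'):
    p=C[t]['pixels'];h=cv2.cvtColor(p,cv2.COLOR_RGB2HSV);hh=h[...,0];m=(((hh<5)|(hh>174))&(h[...,1]>150)&(h[...,2]>60)).astype(np.uint8);m[228:]=0
    for c in cv2.findContours(m,0,2)[0]:
        if cv2.contourArea(c)>80: print(t,'red',cv2.boundingRect(c),cv2.minAreaRect(c),cv2.approxPolyDP(c,2,True)[:,0].tolist())
E
```

```text
barL [(261.4, 202.5), (170.3, 202.4), (94.6, 202.7)]
     [ 0.4943  0.0551 -0.0019] [0.0027 0.0061 0.0036]
barR [(296.4, 202.5), (205.5, 202.0), (113.6, 202.4)]
     [0.5041 0.014  0.0295] [0.0003 0.0005 0.0002]
baseFL [(232.0, 221.0), (144.0, 221.0), (64.0, 221.0)]
     [0.473  0.0891 0.0054] [0.0015 0.0033 0.0019]
baseBR [(388.2, 43.4), (291.1, 43.3), (194.1, 42.6)]
     [ 0.6717 -0.0781  0.0073] [0.0004 0.0003 0.0004]
plTL [(222.0, 226.0), (148.0, 232.0)]
     [0.4726 0.2848 0.0455] [0.0015 0.0015]
plTR [(275.7, 227.5)]
plFL [(219.3, 136.8), (21.0, 153.0)]
     [0.5606 0.3049 0.0374] [0.0028 0.0028]
plFR [(275.6, 136.3), (75.4, 136.1)]
     [0.5753 0.2481 0.0329] [0. 0.]
frame [0.512  0.2645 0.0345] [0.0002 0.0004 0.0002]Traceback (most recent call last):
  File "<stdin>", line 23, in <module>
ValueError: max() iterable argument is empty
```

```bash
python3 - <<'E'
from h import *
C={t:load(t) for t in('wp1','wp2','wn1','wn2','wk1','wk2')}
G={t:cv2.cvtColor(C[t]['pixels'],cv2.COLOR_RGB2GRAY) for t in C}
def sub(t,u,v):
    q=cv2.cornerSubPix(G[t],np.array([[[u,v]]],np.float32),(3,3),(-1,-1),(3,50,.01))[0,0]; return (C[t],float(q[0]),float(q[1]))
P={'barL':[('wn1',262,203),('wn2',169.2,203),('wk1',72,202)],'baseFL':[('wn1',232,221),('wn2',144,221),('wk1',65,221)],
'baseBL':[('wn1',230,42)]}
for k,o in P.items():
    ob=[sub(*x) for x in o]
    print(k,[(round(b,1),round(c,1)) for _,b,c in ob])
    if len(ob)>1:
        x,e=tri(ob);print('    ',np.round(x,4),np.round(e,4))
for n,t,u,v,z in[('barL','wn1',261.4,202.5,.032),('barL','wn2',170.3,202.4,.032),('barR','wn1',296.4,202.5,.032),('barR','wn2',205.5,202,.032),('baseFL','wn1',232,221,.01),('plTL','wp1',222,226,.036),('plTR','wp1',276.5,226.5,.036),('plFL','wp1',219.3,136.8,.036),('plFR','wp1',276.5,136.3,.036),('plFR','wn1',75.4,136.1,.036),('plFL','wn1',21,153,.036)]: print(n,t,atz(C[t],u,v,z).round(4))
ob=[]
for t,cx in(('wn1',366),('wn2',264.6),('wk1',162)):
    p=C[t]['pixels'].astype(int);m=((p[...,0]-p[...,2]>70)&(p[...,1]-p[...,2]>45)&(p[...,0]>135)).astype(np.uint8);m[214:]=0;m[:165]=0;m[:,:cx-25]=0;m[:,cx+25:]=0
    c=max(cv2.findContours(m,0,2)[0],key=cv2.contourArea);H=cv2.convexHull(c);el=cv2.fitEllipse(H);print(t,'drum',np.round(el[0],1),np.round(el[1],1),cv2.boundingRect(c))
    ob.append((C[t],*el[0]))
    mask=np.zeros_like(m);cv2.circle(mask,tuple(int(round(a)) for a in el[0]),11,1,-1)
    q=np.argwhere((mask>0)&(G[t]<0.62*np.median(G[t][mask>0])))[:,::-1].astype(np.float32)
    d=np.array([atz(C[t],*z,.065)[:2] for z in q]);
    if len(d)>8:
        ce=d.mean(0);w,V=np.linalg.eigh(np.cov((d-ce).T));print('  slot',len(d),ce.round(4),'yaw',np.degrees(np.arctan2(V[1,1],V[0,1])).round(1),np.sqrt(w*12).round(4))
x,e=tri(ob);print('drum',x.round(4),np.round(e,4))
for t in('wk1','wk2'):
    p=C[t]['pixels'];h=cv2.cvtColor(p,cv2.COLOR_RGB2HSV);hh=h[...,0];m=(((hh<5)|(hh>174))&(h[...,1]>150)&(h[...,2]>60)).astype(np.uint8);m[228:]=0
    for c in cv2.findContours(m,0,2)[0]:
        if cv2.contourArea(c)>80: print(t,'red',cv2.boundingRect(c),cv2.minAreaRect(c),cv2.approxPolyDP(c,1.5,True)[:,0].tolist())
k=[cv2.resize(C['wk2']['pixels'][160:228,235:325,::-1],None,fx=6,fy=6,interpolation=2),cv2.resize(C['wn1']['pixels'][165:233,330:390,::-1],None,fx=4,fy=6,interpolation=2)]
cv2.imwrite('pics/v4.png',np.hstack(k))
E
```

```text
barL [(261.4, 202.4), (170.3, 202.4), (72.0, 202.0)]
     [0.5073 0.052  0.0414] [0.0011 0.0022 0.0012]
baseFL [(232.9, 219.6), (144.0, 221.0), (65.0, 221.0)]
     [0.4736 0.0884 0.0053] [0.002  0.004  0.0024]
baseBL [(230.0, 42.0)]
barL wn1 [0.5042 0.0529 0.032 ]
barL wn2 [0.5045 0.0523 0.032 ]
barR wn1 [0.5045 0.0143 0.032 ]
barR wn2 [0.5053 0.0134 0.032 ]
baseFL wn1 [0.4746 0.0873 0.01  ]
plTL wp1 [0.4673 0.2851 0.036 ]
plTR wp1 [0.4791 0.2257 0.036 ]
plFL wp1 [0.5631 0.3052 0.036 ]
plFR wp1 [0.5757 0.2474 0.036 ]
plFR wn1 [0.5755 0.2465 0.036 ]
plFL wn1 [0.5576 0.3059 0.036 ]
wn1 drum [365.5 189.7] [32.3 35.2] (348, 172, 35, 35)
  slot 116 [ 0.527  -0.0499] yaw 157.4 [0.0062 0.0187]Traceback (most recent call last):
  File "<stdin>", line 16, in <module>
TypeError: slice indices must be integers or None or have an __index__ method
```

```bash
python3 - <<'E'
from h import *
C={t:load(t) for t in('wp1','wp2','wn1','wn2','wk1','wk2')}
G={t:cv2.cvtColor(C[t]['pixels'],cv2.COLOR_RGB2GRAY) for t in C}
ob=[]
for t,cx in(('wn1',366),('wn2',265),('wk1',162)):
    p=C[t]['pixels'].astype(int);m=((p[...,0]-p[...,2]>70)&(p[...,1]-p[...,2]>45)&(p[...,0]>135)).astype(np.uint8);m[214:]=0;m[:165]=0;m[:,:cx-25]=0;m[:,cx+25:]=0
    c=max(cv2.findContours(m,0,2)[0],key=cv2.contourArea);H=cv2.convexHull(c);el=cv2.fitEllipse(H);print(t,'drum',np.round(el[0],1),np.round(el[1],1),cv2.boundingRect(c))
    mask=np.zeros_like(m);cv2.circle(mask,tuple(int(round(a)) for a in el[0]),11,1,-1)
    q=np.argwhere((mask>0)&(G[t]<0.62*np.median(G[t][mask>0])))[:,::-1].astype(np.float32)
    d=np.array([atz(C[t],*z.tolist(),.065)[:2] for z in q]);ob.append((C[t],*q.mean(0).tolist()))
    ce=d.mean(0);w,V=np.linalg.eigh(np.cov((d-ce).T));print('  slot',len(d),ce.round(4),'yaw',np.degrees(np.arctan2(V[1,1],V[0,1])).round(1),np.sqrt(w*12).round(4))
x,e=tri(ob);print('slot',x.round(4),np.round(e,4))
for t in('wk1','wk2'):
    p=C[t]['pixels'];h=cv2.cvtColor(p,cv2.COLOR_RGB2HSV);hh=h[...,0];m=(((hh<5)|(hh>174))&(h[...,1]>150)&(h[...,2]>60)).astype(np.uint8);m[228:]=0
    for c in cv2.findContours(m,0,2)[0]:
        if cv2.contourArea(c)>80: print(t,'red',cv2.boundingRect(c),cv2.minAreaRect(c),cv2.approxPolyDP(c,1.5,True)[:,0].tolist())
k=[cv2.resize(C['wk2']['pixels'][160:228,235:325,::-1],None,fx=6,fy=6,interpolation=2),cv2.resize(C['wk1']['pixels'][160:228,355:405,::-1],None,fx=5,fy=6,interpolation=2)]
cv2.imwrite('pics/v4.png',np.hstack(k))
E
```

```text
wn1 drum [365.5 189.7] [32.3 35.2] (348, 172, 35, 35)
  slot 116 [ 0.527  -0.0499] yaw 157.4 [0.0062 0.0187]
wn2 drum [264.2 189.4] [33.5 33.9] (248, 173, 33, 34)
  slot 99 [ 0.5264 -0.0505] yaw 156.8 [0.006  0.0195]
wk1 drum [162.4 189.8] [32.6 34.8] (146, 173, 35, 34)
  slot 96 [ 0.5268 -0.0497] yaw 167.9 [0.0065 0.02  ]
slot [ 0.5268 -0.0501  0.0653] [0.0004 0.0005 0.0002]
wk1 red (357, 199, 42, 22) ((377.6347961425781, 209.0842742919922), (17.089323043823242, 39.72517776489258), 77.00537872314453) [[398, 212], [397, 207], [385, 199], [362, 204], [357, 208], [368, 220]]
wk1 red (469, 157, 33, 70) ((484.40216064453125, 191.81317138671875), (13.303064346313477, 72.6597900390625), 17.354022979736328) [[501, 159], [488, 158], [469, 220], [469, 224], [472, 226], [480, 226]]
wk2 red (264, 199, 33, 21) ((279.3669738769531, 208.84120178222656), (15.611224174499512, 32.75114440917969), 76.60750579833984) [[292, 199], [264, 205], [265, 218], [270, 219], [295, 213], [296, 208]]
wk2 red (384, 157, 28, 70) ((397.468017578125, 191.6336669921875), (11.818947792053223, 70.78682708740234), 13.448616027832031) [[409, 158], [401, 157], [399, 160], [384, 223], [389, 226], [395, 225], [411, 160]]
```

View pics/v4.png

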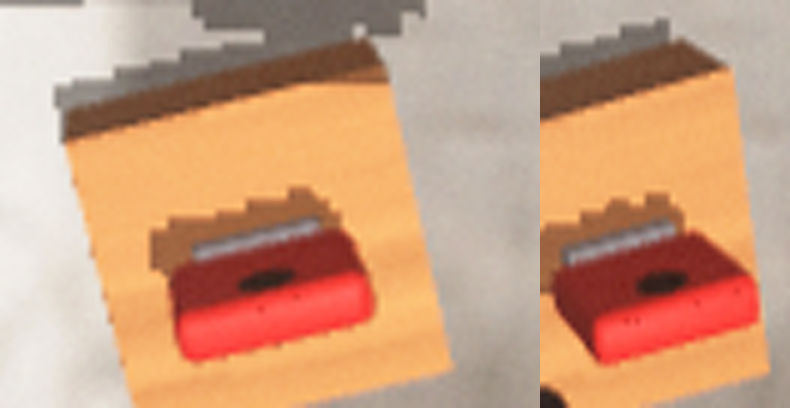

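The crop shows the key's bow: bright top face centred at wk2 (280.8,212.2) and wk1 (382.6,212.7), with its length roughly across the image and tilted.

```bash
python3 - <<'E'
from h import *
a=load('wk1');b=load('wk2')
x,e=tri([(a,382.6,212.7),(b,280.8,212.2)]);print('key top',x.round(4),np.round(e,4))
f=lambda c,L,R,o,k:[atz(c,o[0]+p[0]/k[0],o[1]+p[1]/k[1],.068) for p in(L,R)]
for c,L,R,o,k in[(b,(187,338),(364,288),(235,160),(6,6)),(a,(61,339),(215,293),(355,160),(5,6))]:
    l,r_=f(c,L,R,o,k);d=l-r_;print(((l+r_)/2).round(4),np.hypot(*d[:2]),'bow yaw',np.degrees(np.arctan2(d[1],d[0])))
c=b;q=[atz(c,235+u/6,160+v/6,.03) for u,v in((68,140),(388,82),(452,370))];print(np.round(q,4),(q[0]+q[2])/2,np.degrees(np.arctan2(*(q[0]-q[1])[[1,0]])))
print(r.sense()['joints'],r.sense()['tcp_pos'])
E
```

```text
key top [ 0.5059 -0.2713  0.0659] [0. 0.]
[ 0.5066 -0.2712  0.068 ] 0.03051558827807158 bow yaw 107.03062347070939
[ 0.5066 -0.2705  0.068 ] 0.030985709082505395 bow yaw 105.44748979761862
[[ 0.5271 -0.2357  0.03  ]
 [ 0.5383 -0.2935  0.03  ]
 [ 0.4834 -0.3077  0.03  ]] [ 0.50528311 -0.2717014   0.03      ] 100.93972088230032
[-8.95746237e+00  1.87786703e+01 -4.51399852e+00 -2.00001050e-02
 -6.67218794e+01  9.94364341e+01] [ 0.53736715 -0.24638066  0.23912517]
```

>>> servo_tool --pt "-0.1 1.1 0 0.02 87" --pt "-0.2 2.4 0 0.05 87" --pt "-0.3 3.7 0 0.08 87" --pt "-0.4 5.0 0 0.1 87" --pt "-0.6 6.3 0 0.12 87"

```text
time_s: 4.2
tcp_pos: [0.5184, -0.0541, 0.2397]
ee_rot: [[0.991, 0.131, 0.001], [0.131, -0.991, 0.0], [0.001, -0.0, -1.0]]
wrist_force: [0.3, 0.2, 0.2]
gripper_width: 1.003
gripper_force: 0.0
```

>>> servo_tool --pt "-0.2 1.3 0 0.02 87" --pt "-0.4 2.6 0 0.04 87" --pt "-0.6 3.9 0 0.06 87" --pt "-0.8 5.2 0 0.08 87" --pt "-1.0 6.5 0 0.087 87"

```text
time_s: 4.62
tcp_pos: [0.4869, 0.1409, 0.24]
ee_rot: [[0.976, 0.218, 0.001], [0.218, -0.976, 0.001], [0.001, -0.001, -1.0]]
wrist_force: [0.2, 0.3, -0.1]
gripper_width: 1.0
gripper_force: 0.0
```

>>> servo_tool --pt "0 1.2 -0.5 0 87" --pt "0 2.4 -1.0 0 87" --pt "0 3.4 -2.0 0 87" --pt "0 4.0 -3.0 0 87" --pt "0 4.0 -3.5 0 87"

```text
time_s: 5.03
tcp_pos: [0.4858, 0.2615, 0.1312]
ee_rot: [[0.976, 0.22, -0.003], [0.22, -0.976, -0.001], [-0.003, 0.001, -1.0]]
wrist_force: [0.1, -1.4, -0.9]
gripper_width: 1.005
gripper_force: 0.0
```

>>> servo_tool --pt "0 0 -0.2 0 87" --pt "0 0 -0.2 0 87" --pt "0 0 -0.2 0 87" --pt "0 0 -0.2 0 87" --pt "0 0 -0.2 0 87"

```text
time_s: 5.45
tcp_pos: [0.4893, 0.2572, 0.1303]
ee_rot: [[0.977, 0.213, 0.003], [0.213, -0.977, 0.002], [0.003, -0.002, -1.0]]
wrist_force: [0.6, 0.6, 0.6]
gripper_width: 0.998
gripper_force: 0.0
```

>>> servo_tool --pt "0 0.05 -1.0 0 87" --pt "0 0.05 -2.0 0 87" --pt "0 0.05 -2.8 0 87" --pt "0 0.05 -3.25 0 87" --pt "0 0.05 -3.25 0 87"

```text
time_s: 5.87
tcp_pos: [0.4875, 0.2568, 0.029]
ee_rot: [[0.977, 0.212, -0.004], [0.212, -0.977, -0.003], [-0.004, 0.002, -1.0]]
wrist_force: [-0.3, 0.5, 0.2]
gripper_width: 0.997
gripper_force: 0.0
```

>>> servo_tool --pt "0 0 0 0 87" --pt "0 0 0 0 70" --pt "0 0 0 0 62" --pt "0 0 0 0 50" --pt "0 0 0 0 40"

```text
time_s: 6.28
tcp_pos: [0.4891, 0.2588, 0.0322]
ee_rot: [[0.977, 0.214, 0.002], [0.214, -0.977, 0.002], [0.002, -0.001, -1.0]]
wrist_force: [-0.1, 0.2, 0.6]
gripper_width: 0.78
gripper_force: 0.0
```

>>> servo_tool --pt "0 0 0 0 40" --pt "0 0 0 0 40" --pt "0 0 0 0 40" --pt "0 0 0 0 40" --pt "0 0 0 0 40"

```text
time_s: 6.7
tcp_pos: [0.4888, 0.2585, 0.0317]
ee_rot: [[0.977, 0.214, 0.001], [0.214, -0.977, 0.0], [0.001, -0.0, -1.0]]
wrist_force: [-1.2, -0.5, 5.7]
gripper_width: 0.683
gripper_force: 30.2
```

>>> servo_tool --pt "0 0 0.4 0 40" --pt "0 0 1.2 0 40" --pt "0 -0.2 2.0 0 40" --pt "0 -1.2 2.2 -0.05 40" --pt "0 -2.4 2.2 -0.1 40"

```text
time_s: 7.12
tcp_pos: [0.4901, 0.1882, 0.0989]
ee_rot: [[0.993, 0.116, 0.005], [0.116, -0.993, 0.003], [0.005, -0.003, -1.0]]
wrist_force: [0.5, -0.5, -1.7]
gripper_width: 0.682
gripper_force: 30.2
```

>>> servo_tool --pt "0 -1.2 0 -0.04 40" --pt "0 -2.4 0 -0.08 40" --pt "0 -3.6 0 -0.114 40" --pt "-0.1 -4.6 0 -0.114 40" --pt "-0.1 -5.1 0 -0.114 40"

```text
time_s: 7.53
tcp_pos: [0.4837, 0.0303, 0.0962]
ee_rot: [[1.0, -0.002, -0.003], [-0.002, -1.0, -0.001], [-0.003, 0.001, -1.0]]
wrist_force: [0.1, 1.2, -1.9]
gripper_width: 0.683
gripper_force: 30.2
```

>>> servo_tool --pt "0 0 0 0 40" --pt "0 0 0 0 40" --pt "0 0 0 0 40" --pt "0 0 0 0 40" --pt "0 0 0 0 40"

```text
time_s: 7.95
tcp_pos: [0.4858, 0.0344, 0.0969]
ee_rot: [[1.0, 0.003, 0.0], [0.003, -1.0, 0.0], [0.0, -0.0, -1.0]]
wrist_force: [-0.1, -0.2, -2.3]
gripper_width: 0.677
gripper_force: 30.2
```

```bash
python3 - <<'E'
from h import *
c=snap('wrist','wh1');s=r.sense();print(s['tcp_pos'],s['time_s'],s['wrist_force'],s['gripper_width'],np.round(s['ee_rot'],4).tolist())
cv2.imwrite('pics/v5.png',cv2.resize(c['pixels'][60:320,130:390,::-1],None,fx=2.3,fy=2.3))
E
```

```text
[0.48574207 0.03431807 0.09695895] 8.0 [-0.57410401  0.36887329 -1.47179115] 0.6830318037152465 [[1.0, 0.0027, -0.0], [0.0027, -1.0, 0.0001], [-0.0, -0.0001, -1.0]]
```

View pics/v5.png

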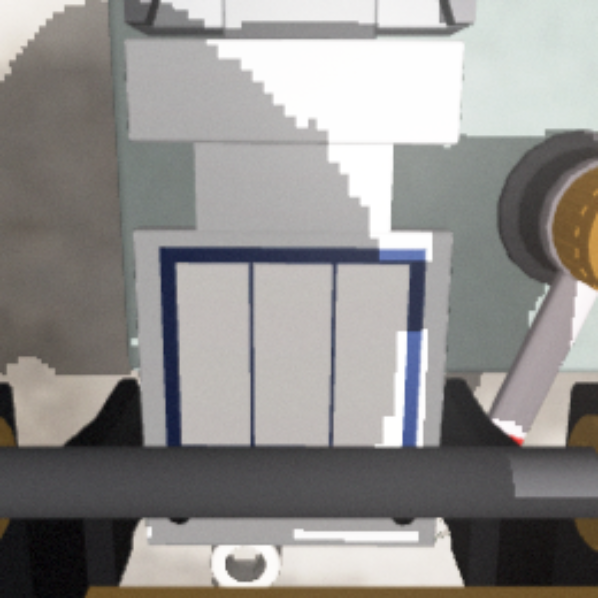

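The plate is held square. Its front edge is at row 77.4 (u 185 to 331) and its tail edge at about row 296.

```bash
python3 - <<'E'
from h import *
c=load('wh1')
for n,u,v in[('FL',127,40),('FR',463,40),('notchL',134,231),('notchR',453,231),('TL',148,543),('TR',436,543)]: print(n,atz(c,130+u/2.3,60+v/2.3,.101).round(4))
E
```

```text
FL [0.5676 0.0639 0.101 ]
FR [0.5678 0.0056 0.101 ]
notchL [0.5343 0.0644 0.101 ]
notchR [0.5344 0.0054 0.101 ]
TL [0.4693 0.0647 0.101 ]
TR [0.4695 0.0052 0.101 ]
```

>>> servo_tool --pt "0 0 -0.7 0 40" --pt "0 0 -1.3 0 40" --pt "0 0 -1.7 0 40" --pt "0 0 -1.9 0 40" --pt "0 0 -2.0 0 40"

```text
time_s: 8.42
tcp_pos: [0.4853, 0.0337, 0.0362]
ee_rot: [[1.0, 0.002, -0.002], [0.002, -1.0, -0.001], [-0.002, 0.001, -1.0]]
wrist_force: [0.1, 0.6, -1.9]
gripper_width: 0.681
gripper_force: 30.2
```

>>> servo_tool --pt "0 0 -0.03 0 40" --pt "0 0 -0.06 0 40" --pt "0 0 -0.08 0 40" --pt "0 0 -0.08 0 40" --pt "0 0 -0.08 0 40"

```text
time_s: 8.83
tcp_pos: [0.4859, 0.0335, 0.0352]
ee_rot: [[1.0, 0.001, 0.001], [0.001, -1.0, 0.0], [0.001, -0.0, -1.0]]
wrist_force: [0.7, -0.7, -0.8]
gripper_width: 0.68
gripper_force: 30.2
```

>>> servo_tool --pt "0.2 0 -0.03 0 40" --pt "0.4 0 -0.03 0 40" --pt "0.6 0 -0.03 0 40" --pt "0.8 0 -0.03 0 40" --pt "1.0 0 -0.03 0 40"

```text
time_s: 9.25
tcp_pos: [0.5166, 0.0334, 0.0338]
ee_rot: [[1.0, 0.001, 0.0], [0.001, -1.0, 0.0], [0.0, -0.0, -1.0]]
wrist_force: [0.3, 0.8, -0.7]
gripper_width: 0.687
gripper_force: 30.2
```

>>> servo_tool --pt "0.08 0 0 0 40" --pt "0.16 0 0 0 40" --pt "0.24 0 0 0 40" --pt "0.32 0 0 0 40" --pt "0.4 0 0 0 40"

```text
time_s: 9.67
tcp_pos: [0.5239, 0.0329, 0.0336]
ee_rot: [[1.0, 0.001, -0.008], [0.001, -1.0, -0.002], [-0.008, 0.002, -1.0]]
wrist_force: [-12.9, 5.0, 13.3]
gripper_width: 0.685
gripper_force: 30.5
```

>>> servo_tool --pt "0.06 0 0 0 40" --pt "0.12 0 0 0 40" --pt "0.18 0 0 0 40" --pt "0.24 0 0 0 40" --pt "0.3 0 0 0 40"

```text
time_s: 10.08
tcp_pos: [0.5271, 0.0317, 0.0335]
ee_rot: [[1.0, -0.001, -0.02], [-0.001, -1.0, -0.004], [-0.02, 0.004, -1.0]]
wrist_force: [-22.7, 6.1, 20.6]
gripper_width: 0.686
gripper_force: 30.0
```

```bash
python3 - <<'E'
from h import *
c=snap('wrist','wh2');d=snap('scene','sh2');s=r.sense();print(s['tcp_pos'],s['time_s'],s['wrist_force'],s['moment'],s['joints'])
a=cv2.resize(c['pixels'][0:245,130:400,::-1],None,fx=1.75,fy=2.4,interpolation=2)
b=cv2.resize(d['pixels'][150:230,210:320,::-1],(320,588),interpolation=2)
b=cv2.resize(d['pixels'][160:230,220:300,::-1],(320,280),interpolation=2)
b=np.vstack([b,np.zeros((308,320,3),np.uint8)])
cv2.imwrite('pics/v6.png',np.hstack([a[:588],b]))
E
```

```text
[0.52718125 0.03164822 0.03346049] 10.1833 [-21.55761333   5.5521188   19.61083638] [1.42512123 5.90983523 0.06192837] [ 20.9458976   27.32959198 -26.17888664  -0.2898963  -37.65749383
  69.23821089]
```

View pics/v6.png

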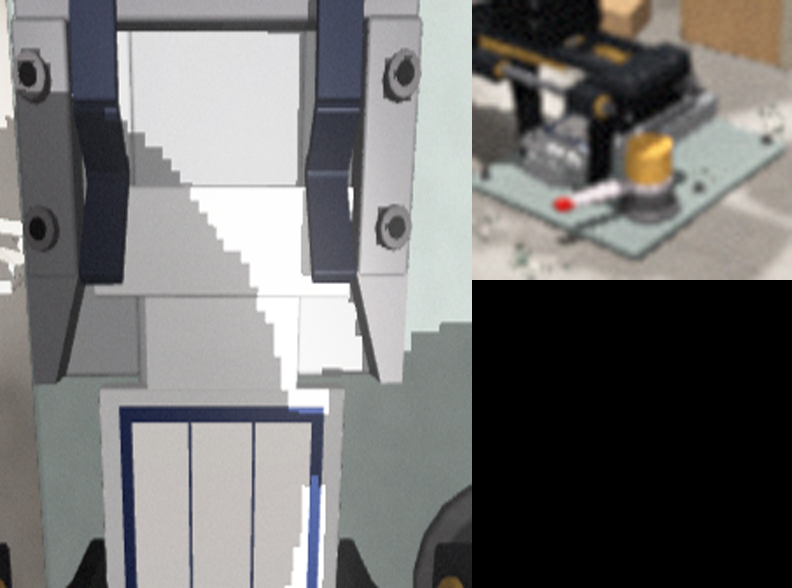

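The plate head is under both clip toes, with its front edge right at the noses (row 187 in the crop). It bears on the right guide, with about 1 mm gap on the right and 4 mm on the left, and its nose is pressed down. I'll ease it left and up, then push on.

>>> servo_tool --pt "0 0.03 0.05 0 40" --pt "0 0.06 0.1 0 40" --pt "0 0.06 0.1 0 40" --pt "0.05 0.06 0.1 0 40" --pt "0.1 0.06 0.1 0 40"

```text
time_s: 10.6
tcp_pos: [0.5296, 0.0323, 0.0338]
ee_rot: [[1.0, -0.003, -0.022], [-0.003, -1.0, -0.005], [-0.022, 0.005, -1.0]]
wrist_force: [-7.7, -0.4, 0.7]
gripper_width: 0.679
gripper_force: 30.2
```

>>> servo_tool --pt "0.08 0.02 0 0 40" --pt "0.16 0.03 0 0 40" --pt "0.24 0.03 0 0 40" --pt "0.3 0.03 0 0 40" --pt "0.3 0.03 0 0 40"

```text
time_s: 11.02
tcp_pos: [0.5445, 0.0344, 0.0349]
ee_rot: [[1.0, -0.001, -0.01], [-0.001, -1.0, -0.003], [-0.01, 0.003, -1.0]]
wrist_force: [-4.2, -3.3, -3.0]
gripper_width: 0.682
gripper_force: 30.2
```

>>> servo_tool --pt "0.06 -0.02 -0.02 0 40" --pt "0.12 -0.02 -0.02 0 40" --pt "0.18 -0.02 -0.02 0 40" --pt "0.24 -0.02 -0.02 0 40" --pt "0.3 -0.02 -0.02 0 40"

```text
time_s: 11.43
tcp_pos: [0.5513, 0.034, 0.0341]
ee_rot: [[1.0, -0.0, -0.015], [-0.0, -1.0, -0.003], [-0.015, 0.003, -1.0]]
wrist_force: [-13.7, 2.2, 1.1]
gripper_width: 0.687
gripper_force: 30.2
```

```bash
python3 - <<'E'
from h import *
c=snap('wrist','wh3');s=r.sense();print(s['tcp_pos'],s['time_s'],s['wrist_force'],s['ee_rot'])
cv2.imwrite('pics/v7.png',cv2.resize(c['pixels'][0:245,130:400,::-1],None,fx=2.9,fy=2.4,interpolation=2)[:,:800])
E
```

```text
[0.55128506 0.03407093 0.03401256] 11.4833 [-11.32779502  -0.27542825   1.20676699] [[ 9.99888405e-01 -1.56696470e-05 -1.49390920e-02]
 [-6.20769520e-05 -9.99995175e-01 -3.10597547e-03]
 [-1.49389712e-02  3.10655623e-03 -9.99883581e-01]]
```

>>> servo_tool --pt "0.05 0 0 0 40" --pt "0.1 0 0 0 40" --pt "0.15 0 0 0 40" --pt "0.2 0 0 0 40" --pt "0.2 0 0 0 40"

```text
time_s: 11.9
tcp_pos: [0.5516, 0.0339, 0.0335]
ee_rot: [[1.0, -0.001, -0.027], [-0.001, -1.0, -0.005], [-0.027, 0.005, -1.0]]
wrist_force: [-23.1, 4.5, 9.3]
gripper_width: 0.683
gripper_force: 30.0
```

```bash
python3 - <<'E'
from h import *
c=snap('wrist','wh3');s=r.sense();print(s['tcp_pos'],s['time_s'],s['wrist_force'])
cv2.imwrite('pics/v7.png',cv2.resize(c['pixels'][0:245,130:400,::-1],None,fx=2.9,fy=2.4,interpolation=2)[:,:800])
E
```

```text
[0.55159038 0.03384646 0.03356051] 11.95 [-23.16871849   5.84601889   9.13632129]
```

View pics/v7.png

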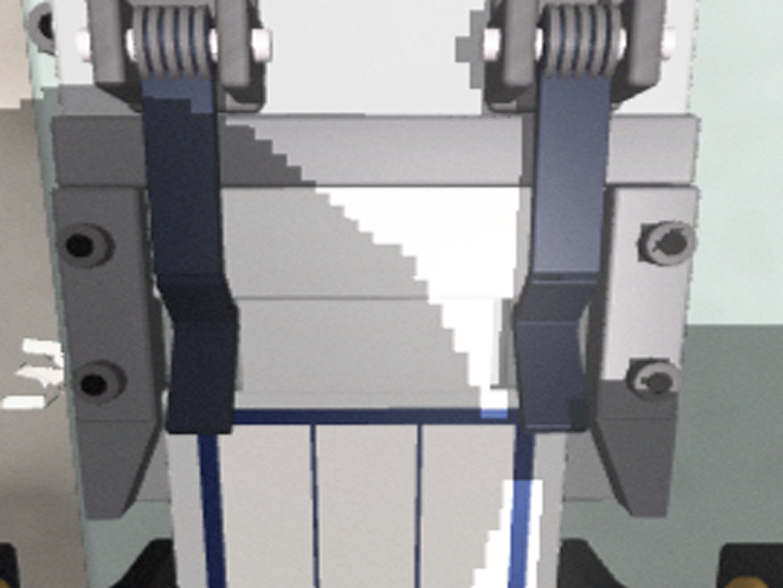

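The front edge is flush on the back stop (crop row 187), the head lies past the clip bends, and the arm stalls at 23 N, so the plate is home. I'll relax, release and rise.

>>> servo_tool --pt "-0.1 0 0 0 40" --pt "-0.2 0 0 0 40" --pt "-0.3 0 0 0 40" --pt "-0.3 0 0 0 40" --pt "-0.3 0 0 0 40"

```text
time_s: 12.37
tcp_pos: [0.5514, 0.0341, 0.0351]
ee_rot: [[1.0, -0.0, -0.007], [-0.0, -1.0, -0.002], [-0.007, 0.002, -1.0]]
wrist_force: [-4.9, -3.1, -1.7]
gripper_width: 0.685
gripper_force: 30.2
```

>>> servo_tool --pt "0 0 0 0 50" --pt "0 0 0 0 75" --pt "0 0 0 0 75" --pt "0 0 0 0 75" --pt "0 0 0 0 75"

```text
time_s: 12.78
tcp_pos: [0.5561, 0.0361, 0.0369]
ee_rot: [[1.0, 0.002, 0.003], [0.002, -1.0, 0.001], [0.003, -0.001, -1.0]]
wrist_force: [0.0, 0.8, -0.9]
gripper_width: 0.845
gripper_force: 0.0
```

>>> servo_tool --pt "0 0 0.3 0 75" --pt "0 0 0.9 0 75" --pt "0 0 1.8 0 75" --pt "0 -0.4 3.0 0 75" --pt "0 -0.8 4.2 0 75"

```text
time_s: 13.2
tcp_pos: [0.5546, 0.0117, 0.164]
ee_rot: [[1.0, 0.003, 0.0], [0.003, -1.0, -0.0], [0.0, 0.0, -1.0]]
wrist_force: [0.0, 0.3, -0.8]
gripper_width: 0.861
gripper_force: 0.0
```

>>> servo_tool --pt "-0.3 -0.5 1.0 0 75" --pt "-0.5 -0.8 2.0 0 75" --pt "-0.5 -0.8 2.6 0 75" --pt "-0.5 -0.8 2.6 0 75" --pt "-0.5 -0.8 2.6 0 75"

```text
time_s: 13.62
tcp_pos: [0.5402, -0.0124, 0.2423]
ee_rot: [[1.0, 0.001, 0.004], [0.001, -1.0, 0.001], [0.004, -0.001, -1.0]]
wrist_force: [0.5, 0.9, 0.1]
gripper_width: 0.862
gripper_force: 0.0
```

```bash
python3 - <<'E'
from h import *
c=snap('wrist','wn3');s=r.sense();print(s['tcp_pos'],s['time_s'],np.round(s['ee_rot'],3).tolist())
def toe(c,ul,ur,v):  # find z where lateral spacing =49mm
    from scipy.optimize import brentq
    f=lambda z:abs(atz(c,ul,v,z)[1]-atz(c,ur,v,z)[1])-.049
    z=brentq(f,0,.15);return z,atz(c,(ul+ur)/2,v,z)
print('v6',toe(load('wh2'),130+101.5/1.75,130+334.5/1.75,280/2.4))
print('v7',toe(load('wh3'),130+200/2.9,130+555/2.9,432/2.4))
# frame blob in wn3; dark navy clips
p=c['pixels'].astype(int);m=((p[...,2]>p[...,0]+22)&(p[...,2]>p[...,1]+12)).astype(np.uint8);m[228:]=0
for k in cv2.findContours(m,0,2)[0]:
    if cv2.contourArea(k)>60:
        b=cv2.minAreaRect(k);print(cv2.boundingRect(k),np.round(b[0],1),np.round(b[1],1),b[2],atz(c,*b[0],.038).round(4))
# old clips (rest)
for t in('wn1','wn2'):
    q=load(t)['pixels'].astype(int);m=((q[...,2]>q[...,0]+22)&(q[...,2]>q[...,1]+12)).astype(np.uint8);m[228:]=0
    print(t,[cv2.boundingRect(k) for k in cv2.findContours(m,0,2)[0] if cv2.contourArea(k)>60])
E
```

```text
[ 0.53942953 -0.01234956  0.24058672] 13.6667 [[1.0, 0.001, 0.001], [0.001, -1.0, 0.001], [0.001, -0.001, -1.0]]
v6 (0.0507589225126978, array([0.59460821, 0.0332396 , 0.05075892]))
v7 (0.046641379915357634, array([0.59424578, 0.03324421, 0.04664138]))
(188, 125, 49, 39) [212. 144.] [38. 48.] 90.0 [0.574  0.0354 0.038 ]
(193, 123, 39, 4) [212.  124.5] [ 3. 38.] 90.0 [0.5939 0.0348 0.038 ]
wn1 [(39, 172, 57, 46)]
wn2 []
```

Plate frame measured at x 0.574 against 0.5746 predicted for home. The clip toes are at z about 0.047, so they are down. Now to the key.

>>> servo_tool --pt "-0.1 -1.1 0 0.05 60" --pt "-0.3 -2.4 0 0.1 50" --pt "-0.5 -3.7 0 0.15 40" --pt "-0.7 -5.0 0 0.2 40" --pt "-0.9 -6.3 0 0.243 40"

```text
time_s: 14.08
tcp_pos: [0.5117, -0.2026, 0.2386]
ee_rot: [[0.969, 0.245, -0.003], [0.245, -0.969, 0.001], [-0.003, -0.001, -1.0]]
wrist_force: [1.9, 0.6, 1.3]
gripper_width: 0.568
gripper_force: 0.0
```

>>> servo_tool --pt "-0.1 -1.2 -0.6 0 40" --pt "-0.2 -2.0 -1.5 0 40" --pt "-0.21 -2.32 -2.5 0 40" --pt "-0.21 -2.32 -3.5 0 40" --pt "-0.21 -2.32 -4.0 0 40"

```text
time_s: 14.5
tcp_pos: [0.503, -0.2709, 0.1146]
ee_rot: [[0.971, 0.239, -0.009], [0.239, -0.971, 0.003], [-0.008, -0.005, -1.0]]
wrist_force: [-1.0, 0.4, -0.1]
gripper_width: 0.469
gripper_force: 0.0
```

```bash
python3 - <<'E'
from h import *
c=snap('wrist','wk3');s=r.sense();print(s['tcp_pos'],s['time_s'],np.round(s['ee_rot'],3).tolist(),s['gripper_width'])
p=c['pixels'];h=cv2.cvtColor(p,cv2.COLOR_RGB2HSV);hh=h[...,0];m=(((hh<5)|(hh>174))&(h[...,1]>150)&(h[...,2]>60)).astype(np.uint8)
m2=m*(p[...,0]>190)
for M in(m,m2.astype(np.uint8)):
  for k in cv2.findContours(M,0,2)[0]:
    if cv2.contourArea(k)>60:
        b=cv2.minAreaRect(k);P=[atz(c,*q.tolist(),.068)[:2] for q in cv2.boxPoints(b)];e=[P[1]-P[0],P[2]-P[1]];l=max(e,key=lambda a:np.hypot(*a));print(cv2.boundingRect(k),np.round(b[0],1),np.round(b[1],1),b[2],atz(c,*b[0],.068).round(4),[round(float(np.hypot(*a)),4) for a in e],np.degrees(np.arctan2(l[1],l[0])))
E
```

```text
[ 0.50199015 -0.27012823  0.11264428] 14.55 [[0.971, 0.239, -0.013], [0.24, -0.971, 0.005], [-0.011, -0.007, -1.0]] 0.46254613880114775
(232, 202, 55, 27) [259. 215.] [26. 54.] 90.0 [ 0.5102 -0.2697  0.068 ] [0.0323, 0.0166] -76.07410426843796
(423, 179, 43, 48) [443.9 204.4] [18.2 56.1] 28.442928314208984 [ 0.5432 -0.3751  0.068 ] [0.0326, 0.0114] -6.770613002592637
(233, 215, 53, 13) [259. 221.] [12. 52.] 90.0 [ 0.5065 -0.2707  0.068 ] [0.0314, 0.0077] -76.05799299082938
(428, 180, 37, 46) [446.3 204.7] [13.6 53.2] 28.610458374023438 [ 0.5434 -0.3766  0.068 ] [0.031, 0.0086] -6.744574745163057
```

The bow centre is confirmed at (0.506,-0.2707) with its long axis at 104°. The fingers must close across its thickness, so I turn the tool by -90°.

>>> servo_tool --pt "0 0 0 -0.12 40" --pt "0 0 0 -0.24 40" --pt "0 0 0 -0.36 40" --pt "0 0 0 -0.48 40" --pt "0 0 0 -0.6 40"

```text
time_s: 14.97
tcp_pos: [0.5063, -0.2707, 0.1198]
ee_rot: [[0.936, -0.353, -0.001], [-0.353, -0.936, 0.0], [-0.001, 0.0, -1.0]]
wrist_force: [0.5, 0.3, -0.2]
gripper_width: 0.46
gripper_force: 0.0
```

>>> servo_tool --pt "0 0 0 -0.12 40" --pt "0 0 0 -0.24 40" --pt "0 0 0 -0.36 40" --pt "0 0 0 -0.48 40" --pt "0 0 0 -0.6 40"

```text
time_s: 15.38
tcp_pos: [0.5063, -0.2707, 0.1199]
ee_rot: [[0.573, -0.82, -0.001], [-0.82, -0.573, 0.0], [-0.001, 0.001, -1.0]]
wrist_force: [-0.1, 0.7, -0.1]
gripper_width: 0.462
gripper_force: 0.0
```

>>> servo_tool --pt "0 0 0 -0.12 40" --pt "0 0 0 -0.24 40" --pt "0 0 0 -0.36 40" --pt "0 0 0 -0.371 40" --pt "0 0 0 -0.371 40"

```text
time_s: 15.8
tcp_pos: [0.5064, -0.2708, 0.1199]
ee_rot: [[0.245, -0.97, -0.001], [-0.97, -0.245, 0.0], [-0.0, 0.001, -1.0]]
wrist_force: [0.7, 0.2, 0.3]
gripper_width: 0.461
gripper_force: 0.0
```

```bash
python3 - <<'E'
from h import *
s=r.sense();R=np.array(s['ee_rot']);print(s['tcp_pos'],np.degrees(np.arctan2(R[1,0],R[0,0])),s['time_s'],np.round(s['joints'],1))
E
```

```text
[ 0.50638335 -0.27077172  0.11993751] -75.84284524717216 15.8 [-12.   23.6 -15.9   0.  -50.5  26.1]
```

Yaw is -75.8°, as wanted. Descending to z = 0.057 and closing.

>>> servo_tool --pt "0 0 -0.6 0 40" --pt "0 0 -1.2 0 40" --pt "0 0 -1.7 0 40" --pt "0 0 -2.0 0 40" --pt "0 0 -2.1 0 40"

```text
time_s: 16.22
tcp_pos: [0.5054, -0.2707, 0.0554]
ee_rot: [[0.243, -0.97, -0.003], [-0.97, -0.243, 0.001], [-0.002, 0.003, -1.0]]
wrist_force: [-0.5, -0.7, -0.1]
gripper_width: 0.462
gripper_force: 0.0
```

>>> servo_tool --pt "0 0 0 0 25" --pt "0 0 0 0 14" --pt "0 0 0 0 6" --pt "0 0 0 0 2" --pt "0 0 0 0 2"

```text
time_s: 16.63
tcp_pos: [0.5068, -0.2712, 0.0579]
ee_rot: [[0.242, -0.97, 0.001], [-0.97, -0.242, -0.0], [0.001, -0.001, -1.0]]
wrist_force: [-1.6, 0.5, 0.1]
gripper_width: 0.165
gripper_force: 0.3
```

>>> servo_tool --pt "0 0 0 0 2" --pt "0 0 0 0 2" --pt "0 0 0 0 2" --pt "0 0 0 0 2" --pt "0 0 0 0 2"

```text
time_s: 17.05
tcp_pos: [0.5056, -0.2711, 0.0574]
ee_rot: [[0.242, -0.97, -0.001], [-0.97, -0.242, 0.0], [-0.0, 0.001, -1.0]]
wrist_force: [-4.8, -0.9, 5.3]
gripper_width: 0.114
gripper_force: 30.0
```

>>> servo_tool --pt "0 0 0.3 0 2" --pt "0 0 0.8 0 2" --pt "0 0 1.5 0 2" --pt "0 0 2.3 0 2" --pt "0 0 3.1 0 2"

```text
time_s: 17.47
tcp_pos: [0.5072, -0.271, 0.1514]
ee_rot: [[0.242, -0.97, 0.002], [-0.97, -0.242, -0.0], [0.001, -0.002, -1.0]]
wrist_force: [-0.0, -0.4, -1.7]
gripper_width: 0.11
gripper_force: 30.0
```

>>> servo_tool --pt "0 0.8 0.1 0.1 2" --pt "0.1 1.9 0.1 0.2 2" --pt "0.2 3.1 0.1 0.32 2" --pt "0.3 4.3 0.1 0.44 2" --pt "0.4 5.4 0.1 0.56 2"

```text
time_s: 17.88
tcp_pos: [0.5194, -0.1071, 0.1539]
ee_rot: [[0.724, -0.69, 0.003], [-0.69, -0.724, 0.001], [0.002, -0.003, -1.0]]
wrist_force: [1.0, -0.3, -0.5]
gripper_width: 0.11
gripper_force: 30.0
```

>>> servo_tool --pt "0.1 0.8 0 0.12 2" --pt "0.2 1.4 0 0.24 2" --pt "0.28 1.8 0 0.34 2" --pt "0.31 1.97 0 0.391 2" --pt "0.31 1.97 0 0.391 2"

```text
time_s: 18.3
tcp_pos: [0.529, -0.0482, 0.1537]
ee_rot: [[0.931, -0.364, 0.003], [-0.364, -0.931, 0.001], [0.002, -0.002, -1.0]]
wrist_force: [0.1, -0.5, -1.1]
gripper_width: 0.112
gripper_force: 30.0
```

>>> servo_tool --pt "0 0 0 0 2" --pt "0 0 0 0 2" --pt "0 0 0 0 2" --pt "0 0 0 0 2" --pt "0 0 0 0 2"

```text
time_s: 18.72
tcp_pos: [0.5276, -0.0505, 0.1531]
ee_rot: [[0.93, -0.368, 0.0], [-0.368, -0.93, 0.0], [0.0, -0.0, -1.0]]
wrist_force: [1.1, -0.5, -0.6]
gripper_width: 0.115
gripper_force: 30.0
```

```bash
python3 - <<'E'
from h import *
c=snap('wrist','wl1');snap('scene','sl1');s=r.sense();R=np.array(s['ee_rot']);print(s['tcp_pos'],np.degrees(np.arctan2(R[1,0],R[0,0])),s['time_s'],s['gripper_width'],s['wrist_force'])
p=c['pixels'];h=cv2.cvtColor(p,cv2.COLOR_RGB2HSV);hh=h[...,0]
m=(((hh<5)|(hh>174))&(h[...,1]>150)&(h[...,2]>60)).astype(np.uint8)
for k in cv2.findContours(m,0,2)[0]:
    if cv2.contourArea(k)>25:
        b=cv2.minAreaRect(k);print('red',cv2.boundingRect(k),np.round(b[0],1),np.round(b[1],1),b[2],'z.038',atz(c,*b[0],.038).round(4),'keytop',atz(c,*b[0],s['tcp_pos'][2]+.011).round(4))
# tip red in earlier views
for t in('wn1','wn2','wn3'):
    c=load(t);p=c['pixels'];h=cv2.cvtColor(p,cv2.COLOR_RGB2HSV);hh=h[...,0];m=(((hh<6)|(hh>174))&(h[...,1]>150)&(h[...,2]>60)).astype(np.uint8)
    for k in cv2.findContours(m,0,2)[0]:
        if 15<cv2.contourArea(k): b=cv2.minAreaRect(k);P=atz(c,*b[0],.038);print(t,'red',cv2.boundingRect(k),P.round(4),'dir',np.degrees(np.arctan2(P[1]+.0501,P[0]-.5268)),np.hypot(P[1]+.0501,P[0]-.5268))
E
```

```text
[ 0.52760288 -0.05032087  0.15313195] -21.5766169932316 18.8167 0.10928480633706603 [-0.33559263 -0.00355526 -0.14476258]
red (246, 285, 21, 14) [256.  291.5] [13. 20.] 90.0 z.038 [ 0.4479 -0.0172  0.038 ] keytop [ 0.5187 -0.0455  0.1641]
red (245, 213, 23, 41) [256. 233.] [40. 22.] 90.0 z.038 [ 0.4988 -0.0373  0.038 ] keytop [ 0.5448 -0.0559  0.1641]
wn1 red (323, 236, 13, 12) [ 0.4604 -0.0232  0.038 ] dir 157.9503918548142 0.07162396616275139
wn2 red (234, 236, 12, 12) [ 0.4604 -0.024   0.038 ] dir 158.53324283267904 0.07135881290604408
wn2 red (451, 199, 49, 22) [ 0.5008 -0.281   0.038 ] dir -96.42173333470164 0.2323878935144006
wn3 red (262, 239, 13, 12) [ 0.4605 -0.0236  0.038 ] dir 158.1680924011899 0.07138547400077566
wn3 red (478, 201, 34, 22) [ 0.4987 -0.2744  0.038 ] dir -97.12957757100293 0.22601194751664147
```

```bash
python3 - <<'E'
from h import *
c=load('wl1');s=r.sense();R=np.array(s['ee_rot']);p=np.array(s['tcp_pos'])
for v,z in((299,.1638),(213,.1318),(213,.1638)): print(v,z,(R.T@(atz(c,256.5,v,z)-p)).round(4))
q=c['pixels'][205:305,256];print([(205+i,q[i].tolist()) for i in range(0,100,4)])
E
```

```text
299 0.1638 [-0.0141 -0.001  -0.0107]
213 0.1318 [ 0.0165 -0.001   0.0213]
213 0.1638 [ 0.0269 -0.0009 -0.0107]
[(205, [202, 150, 73]), (209, [203, 152, 76]), (213, [135, 38, 34]), (217, [131, 38, 30]), (221, [137, 35, 32]), (225, [138, 38, 33]), (229, [138, 37, 33]), (233, [184, 42, 37]), (237, [198, 44, 39]), (241, [200, 42, 39]), (245, [199, 40, 38]), (249, [198, 42, 36]), (253, [170, 43, 39]), (257, [67, 65, 66]), (261, [72, 71, 74]), (265, [81, 77, 79]), (269, [82, 79, 81]), (273, [79, 77, 81]), (277, [82, 80, 82]), (281, [75, 72, 73]), (285, [144, 46, 46]), (289, [197, 38, 32]), (293, [199, 40, 36]), (297, [182, 34, 30]), (301, [243, 241, 236])]
```

>>> servo_tool --pt "-0.04 -0.01 -0.5 0 2" --pt "-0.04 -0.01 -0.9 0 2" --pt "-0.04 -0.01 -1.15 0 2" --pt "-0.04 -0.01 -1.25 0 2" --pt "-0.04 -0.01 -1.25 0 2"

```text
time_s: 19.23
tcp_pos: [0.5261, -0.0504, 0.115]
ee_rot: [[0.93, -0.367, -0.001], [-0.367, -0.93, -0.0], [-0.001, 0.001, -1.0]]
wrist_force: [-0.6, -0.0, -0.6]
gripper_width: 0.108
gripper_force: 30.0
```

>>> servo_tool --pt "0 0 -0.08 0 2" --pt "0 0 -0.16 0 2" --pt "0 0 -0.24 0 2" --pt "0 0 -0.32 0 2" --pt "0 0 -0.4 0 2"

```text
time_s: 19.65
tcp_pos: [0.5264, -0.0504, 0.1036]
ee_rot: [[0.93, -0.367, 0.0], [-0.367, -0.93, -0.0], [0.0, 0.0, -1.0]]
wrist_force: [-0.0, -0.6, -0.2]
gripper_width: 0.115
gripper_force: 30.0
```

Tip at about 0.054, which is 11 mm in with no force. Going on down.

>>> servo_tool --pt "0 0 -0.08 0 2" --pt "0 0 -0.16 0 2" --pt "0 0 -0.24 0 2" --pt "0 0 -0.32 0 2" --pt "0 0 -0.4 0 2"

```text
time_s: 20.07
tcp_pos: [0.5265, -0.0505, 0.092]
ee_rot: [[0.93, -0.366, -0.0], [-0.366, -0.93, -0.001], [-0.0, 0.001, -1.0]]
wrist_force: [-7.1, 0.2, 20.7]
gripper_width: 0.113
gripper_force: 30.0
```

>>> servo_tool --pt "0 0 -0.03 0 2" --pt "0 0 -0.06 0 2" --pt "0 0 -0.06 0 2" --pt "0 0 -0.06 0 2" --pt "0 0 -0.06 0 2"

```text
time_s: 20.48
tcp_pos: [0.5264, -0.0505, 0.0921]
ee_rot: [[0.931, -0.366, 0.0], [-0.366, -0.931, -0.001], [0.001, 0.001, -1.0]]
wrist_force: [-4.7, -1.7, 15.1]
gripper_width: 0.11
gripper_force: 30.0
```

Seated: z matches the collar on the drum, with about 15 N of press. Turning clockwise.

>>> servo_tool --pt "0 0 0.02 -0.09 2" --pt "0 0 0.02 -0.18 2" --pt "0 0 0.02 -0.27 2" --pt "0 0 0.02 -0.36 2" --pt "0 0 0.02 -0.45 2"

```text
time_s: 20.9
tcp_pos: [0.5267, -0.0508, 0.0922]
ee_rot: [[0.676, -0.737, 0.001], [-0.737, -0.676, -0.001], [0.001, 0.0, -1.0]]
wrist_force: [-3.7, -2.3, 9.4]
gripper_width: 0.111
gripper_force: 30.0
```

>>> servo_tool --pt "0 0 0 -0.09 2" --pt "0 0 0 -0.18 2" --pt "0 0 0 -0.27 2" --pt "0 0 0 -0.36 2" --pt "0 0 0 -0.45 2"

```text
time_s: 21.32
tcp_pos: [0.5268, -0.051, 0.0922]
ee_rot: [[0.288, -0.958, 0.001], [-0.958, -0.288, -0.002], [0.002, -0.0, -1.0]]
wrist_force: [-3.0, -3.6, 9.3]
gripper_width: 0.114
gripper_force: 30.0
```

>>> servo_tool --pt "0 0 0 -0.08 2" --pt "0 0 0 -0.16 2" --pt "0 0 0 -0.24 2" --pt "0 0 0 -0.3 2" --pt "0 0 0 -0.34 2"

```text
time_s: 21.73
tcp_pos: [0.5267, -0.0511, 0.0922]
ee_rot: [[-0.046, -0.999, 0.001], [-0.999, 0.046, -0.002], [0.002, -0.001, -1.0]]
wrist_force: [-2.3, -4.1, 10.6]
gripper_width: 0.113
gripper_force: 30.0
```

```bash
python3 - <<'E'
from h import *
s=r.sense();R=np.array(s['ee_rot']);print(s['tcp_pos'],np.degrees(np.arctan2(R[1,0],R[0,0])),s['time_s'],s['wrist_force'],s['moment'],s['gripper_width'],np.round(s['joints'],1))
E
```

```text
[ 0.5266947  -0.05112813  0.09217361] -92.65939461817652 21.7333 [-2.33106903 -4.11544288 10.62524098] [-1.14028712  0.98765868  0.04783523] 0.11268574198690086 [ 12.1  21.9 -24.1   0.1 -44.  -14.9]
```

>>> servo_tool --pt "0 0 0 -0.05 2" --pt "0 0 0 -0.1 2" --pt "0 0 0 -0.13 2" --pt "0 0 0 -0.13 2" --pt "0 0 0 -0.13 2"

```text
time_s: 22.15
tcp_pos: [0.5262, -0.0509, 0.0921]
ee_rot: [[-0.173, -0.985, -0.0], [-0.985, 0.173, -0.001], [0.002, 0.0, -1.0]]
wrist_force: [-4.3, -2.4, 11.7]
gripper_width: 0.11
gripper_force: 30.0
```

```bash
cat > m.py <<'E'
from h import *
s=r.sense();R=np.array(s['ee_rot']);print(s['tcp_pos'],np.degrees(np.arctan2(R[1,0],R[0,0])),s['time_s'],s['wrist_force'],s['moment'])
E
python3 m.py
```

```text
[ 0.52622531 -0.05093197  0.09214361] -99.94573887493088 22.15 [-4.25203575 -2.44300689 11.72048491] [-0.61747338  1.37164473  0.14431895]
```

The moment rose to 0.14 N m, so the tongue is at its stop. Relaxing, opening and rising.

>>> servo_tool --pt "0 0 0 -0.04 2" --pt "0 0 0 -0.04 2" --pt "0 0 0.03 0 2" --pt "0 0 0.03 0.05 2" --pt "0 0 0.03 0.05 2"

```text
time_s: 22.57
tcp_pos: [0.5263, -0.0507, 0.0923]
ee_rot: [[-0.123, -0.992, -0.0], [-0.992, 0.123, -0.001], [0.001, 0.0, -1.0]]
wrist_force: [-3.1, -1.7, 6.1]
gripper_width: 0.111
gripper_force: 30.0
```

>>> servo_tool --pt "0 0 0 0 16" --pt "0 0 0 0 30" --pt "0 0 0 0 40" --pt "0 0 0 0 40" --pt "0 0 0 0 40"

```text
time_s: 22.98
tcp_pos: [0.5265, -0.0501, 0.0911]
ee_rot: [[-0.125, -0.992, -0.0], [-0.992, 0.125, 0.0], [-0.0, 0.0, -1.0]]
wrist_force: [0.1, 0.4, 0.2]
gripper_width: 0.4
gripper_force: 0.0
```

>>> servo_tool --pt "0 0 0.3 0 40" --pt "0 0 1.0 0 40" --pt "0 0 2.0 0 40" --pt "0 0 3.0 0 40" --pt "0 0 4.0 0 40"

```text
time_s: 23.4
tcp_pos: [0.5263, -0.0504, 0.2133]
ee_rot: [[-0.125, -0.992, 0.0], [-0.992, 0.125, -0.0], [0.0, -0.0, -1.0]]
wrist_force: [0.9, -0.6, 0.7]
gripper_width: 0.459
gripper_force: 0.0
```

>>> servo_tool --pt "0 0.5 0.5 0.1 40" --pt "0 1.5 1.0 0.2 40" --pt "0 2.5 1.0 0.2 40" --pt "0 3.0 1.0 0.2 40" --pt "0 3.0 1.0 0.2 40"

```text
time_s: 23.82
tcp_pos: [0.5267, 0.0421, 0.2425]
ee_rot: [[0.078, -0.997, 0.002], [-0.997, -0.078, 0.001], [-0.001, -0.002, -1.0]]
wrist_force: [-0.3, -0.3, 0.5]
gripper_width: 0.461
gripper_force: 0.0
```

```bash
python3 - <<'E'
from h import *
w=snap('wrist','we');sc=snap('scene','se');tp=snap('top','te');s=r.sense();print(s['tcp_pos'],s['time_s'])
T=np.array(w['world_from_camera'])
for n,c in(('w',w),('s',sc),('t',tp)):
    p=c['pixels'];h=cv2.cvtColor(p,cv2.COLOR_RGB2HSV);hh=h[...,0];m=(((hh<6)|(hh>174))&(h[...,1]>140)&(h[...,2]>60)).astype(np.uint8)
    print(n,'expect tip',np.round(proj(c,(.5268,.022,.038)),1),'bow top',np.round(proj(c,(.5268,-.0505,.103)),1))
    for k in cv2.findContours(m,0,2)[0]:
        if cv2.contourArea(k)>3:
            b=cv2.minAreaRect(k);P=atz(c,*b[0],.038)
            Q=atz(c,*b[0],.103)
            if np.hypot(P[0]-.527,P[1])<.15: print('  ',cv2.boundingRect(k),np.round(b[0],1),np.round(b[1],1),round(b[2],1),'z.038',P.round(4),'z.103',Q.round(4),'dir',np.degrees(np.arctan2(P[1]+.0508,P[0]-.5268)).round(1))
E
```

```text
[0.52627355 0.03947944 0.24157657] 23.9667
w expect tip [258.8 154.4] bow top [266.4  76.5]
   (254, 148, 11, 12) [259.  153.5] [11. 10.] 90.0 z.038 [0.5267 0.021  0.038 ] z.103 [0.5278 0.0121 0.103 ] dir 90.1
   (258, 56, 18, 44) [266.2  77.3] [11.6 43.7] 11.3 z.038 [ 0.5256 -0.0551  0.038 ] z.103 [ 0.5269 -0.0498  0.103 ] dir -106.0
s expect tip [245.3 195.6] bow top [263.8 183.7]
   (259, 183, 10, 13) [263.5 189. ] [12.  9.] 90.0 z.038 [0.594  0.0032 0.038 ] z.103 [ 0.5011 -0.0691  0.103 ] dir 38.8
t expect tip [250.  193.1] bow top [273.9 189.7]
   (269, 188, 11, 5) [274.  190.1] [10.4  3.1] 7.1 z.038 [ 0.5347 -0.0525  0.038 ] z.103 [ 0.5256 -0.0506  0.103 ] dir -12.1
```

Tongue at 90.1° (locked is 90°), and the key is standing at the slot. One last check of the plate, then hand in.

```bash
python3 - <<'E'
from h import *
c=load('we');p=c['pixels'].astype(int);m=((p[...,2]>p[...,0]+22)&(p[...,2]>p[...,1]+12)).astype(np.uint8);m[232:]=0
q=np.array([atz(c,float(u),float(v),.038)[:2] for v,u in np.argwhere(m)])
q=q[(abs(q[:,0]-.574)<.03)&(abs(q[:,1]-.034)<.035)];print(len(q),(q.max(0)+q.min(0))/2,q.max(0)-q.min(0))
ok=len(q)>50 and abs((q[:,0].max()+q[:,0].min())/2-.574)<.004
print(ok, r.finish_job() if ok else None)
E
```

```text
392 [0.57445761 0.0349851 ] [0.04291194 0.04991244]
the job is handed in; nothing more can be done
True None
```

The job is handed in, with no verdict returned: by my measurements the plate is home under both clips, the tongue is at its locked stop, and the key is standing in the lock.

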